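# Open the sanding inlet and start the dust extractor

### The job

Get the dust extraction going for sanding: with the fingertips push the yellow sliding cover all the way open, so that its suction mouth is uncovered, then lightly press the green button well down, let it spring back up and withdraw. Leave the blue cover, the other three buttons and all the loose tools and wood alone; nothing is to be gripped or lifted.

Things in the scene. Friction and masses are not known exactly. Their poses are not given: they have to be found in the camera images.
- yellow_cover (a joint): opening of the yellow cover in m: 0 closed (over the mouth), 0.08 fully open against its end; it slides along the inlet's +y axis with about 3 N of friction and stays where it is left
- yellow_edge (a point): on the yellow cover, a block 95 x 95 mm and 22 mm high (z 0.031 to 0.053): middle of its upright closing-side (-y) face, at half height (z 0.042). Moves with the cover. Its y axis is the opening direction, into the cover; z up. The face is free from above: push it towards +y with the tips at about half its height. Guide rails 98 mm apart, tops at z 0.042, lie beside it
- yellow_inlet: fixed dark steel suction inlet under the yellow cover, 110 (x) x 200 (y) x 30 mm high, origin at the centre of its underside on the bench. The 56 mm round mouth is at y = -40 mm. +y is the opening direction, towards the end with a low aluminium end strip. The cover spans y = -87 to +8 mm when closed, -7 to +88 mm when open
- blue_cover (a joint): opening of the blue cover, same as the yellow one (0 to 0.08 m); to be left as found, which may be anywhere in its travel
- blue_edge (a point): middle of the closing-side edge face of the blue cover, as for yellow_edge
- blue_inlet: fixed inlet under the blue cover, identical to yellow_inlet
- panel: fixed grey control panel, 150 x 150 x 50 mm high, origin at the centre of its underside on the bench; its four buttons stand on its top at 66 mm pitch in a square, colours in any order
- green (a joint): value of the green button's spring travel: 0 up, 0.008 m fully down; presses straight down (-z); spring, 1.5 N to start it, 5 N fully down, comes back up when let go
- green_top (a point): centre of the top face of the green round push button (32 mm diameter), at z 0.074 when up; moves with the button
- red (a joint): value of the red button's spring travel: 0 up, 0.008 m fully down; presses straight down (-z); spring, 1.5 N to start it, 5 N fully down, comes back up when let go
- red_top (a point): centre of the top face of the red round push button (32 mm diameter), at z 0.074 when up; moves with the button
- white (a joint): value of the white button's spring travel: 0 up, 0.008 m fully down; presses straight down (-z); spring, 1.5 N to start it, 5 N fully down, comes back up when let go
- white_top (a point): centre of the top face of the white round push button (32 mm diameter), at z 0.074 when up; moves with the button
- black (a joint): value of the black button's spring travel: 0 up, 0.008 m fully down; presses straight down (-z); spring, 1.5 N to start it, 5 N fully down, comes back up when let go
- black_top (a point): centre of the top face of the black round push button (32 mm diameter), at z 0.074 when up; moves with the button
- green_base: fixed aluminium collar that carries the green button, 48 mm diameter, 12 mm high (top at z 0.062), origin at its underside centre on the panel (z 0.050); the other buttons have the same
- tape: loose tape measure, orange and black, about 70 x 40 x 62 mm high, 0.25 kg, origin under its centre
- sanding_block: loose cork sanding block, 110 (x) x 65 x 40 mm high, origin under its centre
- mallet: loose wooden mallet lying on its side: head 120 mm (y) by 70 mm diameter at the origin, handle 250 mm along -x; origin under the head
- frame: loose pale wooden frame lying flat, 160 (x) x 220 (y) x 20 mm, open in the middle, origin at its centre, underside
- glue: loose standing glue bottle, 60 mm diameter, 110 mm high, red cap, origin under its centre
- screwdriver: loose screwdriver lying along its x axis, handle to -x, about 200 mm long
- offcut: loose pale wood offcut, 120 (x) x 45 x 30 mm high, origin under its centre

How it is judged:
By the outcome, as a careful person would: the job done as asked, in the order asked, and still so for the second after the job is handed in, with the robot touching nothing.
It also fails if it takes over 54 s, if anything falls off the work surface, if the arm or the gripper's body presses on something with over 40 N, if the wrist force passes 120 N, or if a joint passes its speed limit or range.

### The arm

A 6-joint arm with a two-finger parallel gripper is mounted at the origin on the work surface. World frame = base frame: x ahead of the robot, y to its left, z up, the work surface at z = 0. Lengths are in mm, angles in degrees, forces in N, time in s.
With the tool pointing down it reaches from about 350 to 850 mm from the base axis. Payload 8.1 kg.
Tool frame: the origin (TCP) lies midway between the tips of the shut fingers; the grasp point (between the pads) lies 19 mm behind it (r.pinch_z is the distance from the TCP to the grasp point, in mm); z points along the fingers, y is the line along which they close (so a half turn about z gives the same grasp; the last joint's range is limited). The gripper opens to 85 mm and grips with 20 to 120 N. Pads are 22 mm wide; open, the fingers measure 114 mm over their backs; the gripper's body (76 mm by 85 mm) begins 54 mm behind the grasp point. The pads swing forward as they close: fully open they stand 13 mm farther back than shut.
Start: joints at [64.435, 7.471, 85.268, -0, 87.261, -4.893], TCP at [211.793, 561.381, 231.292] pointing down, gripper open.
Joint ranges: [-169.43, 169.43], [-51.17, 129.36], [1.28, 143.12], [-76.62, 256.62], [0, 156.53], [-152.29, 152.29]. Speed limits (degrees/s): [136.94, 136.94, 159.86, 180, 180, 180].

### API

Orientations are given as [roll, pitch, yaw] about the fixed x, y, z axes, in that order (R = Rz(yaw) Ry(pitch) Rx(roll)).
In Python, from bench import r gives the robot as it stands.
- The arm moves only by the shell command python3 -m jog 'ROWS' [OPENING] [FORCE]. ROWS is JSON, one flat list of numbers, 6 for each row, row after row: the shift along the tool's x, y, z in m, then the turn, a rotation vector about the tool's x, y, z in rad. A call has 1 to 8 rows; each row is the pose to reach, as a shift and turn from the pose commanded when the call began, along the tool's axes at that moment; what a row does not reach only later rows make up. A row lasts 1/8 s, in which the tool goes at most 62.5 mm and 10.7 degrees, less where a joint would pass 70% of its speed; a pose out of reach is approached as far as the arm can. A call with a gripper value outside its range is refused whole. OPENING is the opening, from -1 (shut) to 1 (fully open), set as the call begins (- or left out, the last holds). The fingers move at their own pace and stop on an object; FORCE is the grip in N (left out, the last holds). Time passes only in rows, so rows that repeat a pose let the fingers close. It gives the time, the measured TCP pose, the force, the opening and the grip force at its end, in the units of the state.
- r.sense(): the state, without advancing time (a new reading comes with each control period).
- r.snapshot(name): name is "scene" or "top" or "wrist"; returns a dict with "pixels" (400x640x3 uint8, red, green, blue), "range_z" (400x640 float32, mm along the optical axis (not along the pixel's ray), 0 where there is no reading), "K" (3x3 intrinsics, pixels), "k1" (the pictures are not rectified: a ray, as slopes to the right and down, at radius r is drawn at 1 + k1 r^2 times it, then the intrinsics apply), "rvec" (rotation vector, rad) and "tvec" (3), from world to camera coordinates, as OpenCV has them. Camera axes: x right, y down, z forward; pixel columns grow to the right and rows downward; lengths in mm; the calibration is good to about 2 mm. A picture is of the moment at which its call begins.
- r.hand_in(): hands the job in; it is judged then, once.
Trained networks look in a picture, given as the dict that the camera call returned (one of the last four; its "shot" number tells which), for a name from the list of things; names that differ only in an ending like _2 or _b are one class to them, and where a whole thing is asked for, a point or a joint stands for the part that bears it (a point fixed in the world has none). Each returns a list of dicts, best first, with "score" (0 to 1); they miss things now and then, are a little off and sometimes report something else, mostly with a low value. They report only what shows in the picture. A call takes as long as a camera call.
- r.look_for(picture, target): "bbox" ([left, top, right, bottom] in pixels, round what is visible of it).
- r.outline_of(picture, target): "region" (400x640 bool, what is visible of it) and "bbox" ([left, top, right, bottom] in pixels, round what is visible of it).
The state is a dict: "time": time; "joint_pos": joint angles; "qd": joint speeds; "joint_efforts": joint torques, N m; "tool_pos": TCP position; "tcp_rot": TCP orientation; "ft_force": force on the tool from outside, world axes, zero at the start; "wrist_torque": the same for the moment, N m; "finger_gap": finger opening in mm; "grip_force": force on a finger pad.
Only numpy, scipy, OpenCV 4.12 (cv2) and the standard library are available. Lean on these libraries where they do the work, as an engineer would, in place of code of your own. Each camera call takes 0.05 s, during which the arm holds its last target. There are 200 camera calls.

## Working session

There is one attempt and no reset: what is moved stays moved. The work goes in short steps, Python scripts to look and compute and a shell command to move; the robot and the scene stay as the last step left them, time stands still between calls to the robot, and variables do not carry over. Pictures are saved under pics/ and viewed, at most 10 in all, crops included, and the job is handed in when it is done.

```bash
mkdir -p pics
cat > h.py <<'E'
import numpy as np, cv2
from bench import r
def pts(s, uv, z=None):
    """pixels (n,2) -> world points via range_z, or on plane z"""
    uv=np.asarray(uv,float).reshape(-1,2); K=np.array(s["K"]); R=cv2.Rodrigues(np.array(s["rvec"],float))[0]; t=np.array(s["tvec"],float).ravel()
    n=cv2.undistortPoints(uv[:,None],K,np.array([s["k1"],0,0,0.]))[:,0]
    d=np.c_[n,np.ones(len(n))]
    if z is None:
        i=np.round(uv).astype(int); c=d*s["range_z"][i[:,1],i[:,0]][:,None]
        return (c-t)@R
    o=-R.T@t; w=d@R
    return o+w*((z-o[2])/w[:,2])[:,None]
def save(s,n): cv2.imwrite(f"pics/{n}.png",s["pixels"][:,:,::-1])
E
cat > a.py <<'E'
from h import *
for c in ("top","scene"):
    s=r.snapshot(c); save(s,c+"1")
    for t in ("yellow_cover","yellow_inlet","green","panel","blue_cover","red","white","black"):
        for o in r.outline_of(s,t)[:1]:
            m=o["region"]; v,u=np.nonzero(m&(s["range_z"]>0))
            if len(u)<5: continue
            p=pts(s,np.c_[u,v]); zt=np.percentile(p[:,2],90)
            q=p[abs(p[:,2]-zt)<4]
            b=cv2.minAreaRect(q[:,:2].astype(np.float32))
            print(c,t,round(o["score"],2),o["bbox"],"z",zt.round(1),"mean",q.mean(0).round(1),"rect",[np.round(x,1) for x in b])
st=r.sense(); print(st["time"],st["tool_pos"],st["tcp_rot"],st["finger_gap"],st["ft_force"])
E
python3 a.py
```

```text
top yellow_cover 0.58 [297.4, 178.7, 331.0, 210.8] z 56.7 mean [544.8 -12.7  55.1] rect [array([545.8, -13.9]), array([94.1, 94.8]), np.float64(80.5)]
top yellow_inlet 0.79 [272.5, 174.9, 336.9, 217.8] z 54.7 mean [544.9 -14.   53.8] rect [array([545.9, -13.9]), array([94.8, 94.8]), np.float64(80.7)]
top green 0.4 [190.1, 229.9, 202.6, 232.1] z 76.5 mean [414.2 362.9  75.1] rect [array([416.1, 361.7]), array([25.9, 29.9]), np.float64(1.1)]
top panel 0.81 [188.4, 195.0, 234.5, 250.0] z 53.1 mean [446.6 331.9  51.6] rect [array([450.7, 333.7]), array([147.5, 145.6]), np.float64(8.2)]
top blue_cover 0.6 [357.3, 177.1, 390.7, 213.2] z 56.5 mean [ 549.  -211.6   54.9] rect [array([ 548.8, -210.4]), array([94.4, 94.4]), np.float64(78.8)]
top red 0.66 [209.2, 206.0, 223.9, 216.6] z 76.9 mean [488.8 305.3  75.3] rect [array([487. , 304.7]), array([26.7, 26.6]), np.float64(21.3)]
top white 0.66 [213.2, 221.8, 221.4, 233.9] z 77.0 mean [425.2 296.9  75.4] rect [array([425.7, 294.9]), array([24.7, 26.8]), np.float64(24.5)]
top black 0.61 [190.6, 208.5, 203.4, 219.1] z 77.0 mean [478.9 371.3  75
[... 568 characters left out ...]
 z 53.0 mean [456.7 342.7  51.4] rect [array([452.6, 336.3]), array([151. , 149.1]), np.float64(9.0)]
scene blue_cover 0.7 [275.3, 153.2, 311.5, 187.4] z 56.4 mean [ 551.2 -207.8   54.7] rect [array([ 551. , -207.7]), array([97.8, 95.9]), np.float64(78.0)]
scene white 0.25 [229.0, 250.2, 326.1, 346.3] z 23.0 mean [759.6 134.3  21.3] rect [array([756.8, 127.2]), array([160.9, 220.2]), np.float64(0.9)]
scene black 0.73 [419.5, 308.4, 429.9, 322.5] z 77.1 mean [480.8 371.6  75.5] rect [array([480.9, 371.2]), array([27.4, 30.5]), np.float64(30.4)]
0.9 [211.80392838 561.40380366 231.32347381] [ 1.79996546e+02 -1.65033988e-03  1.59324279e+02] 85.35296090345275 [ 0.49283668 -0.13263328  0.25043291]
```

View pics/top1.png

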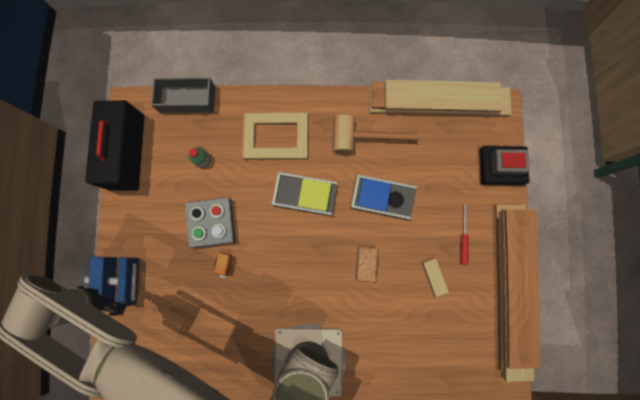

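View pics/scene1.png

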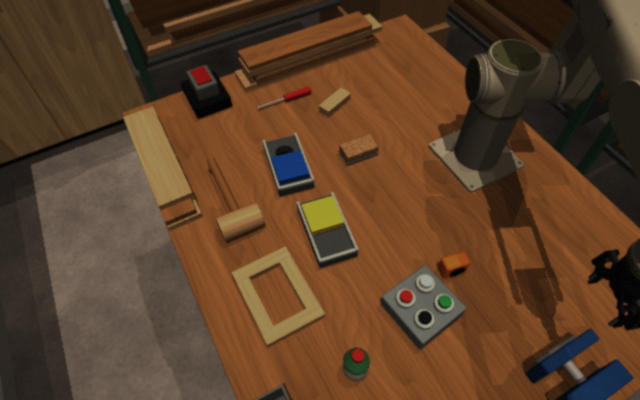

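The top view shows the yellow cover at (313,193), at the right-hand (closing) end of its inlet, with the plain deck to its left. Opening is therefore to the left, world direction about 80.5°. The mouth of the blue one shows at (396,199). Green is at (198,233), which agrees with both cameras at about (415,363). Next I shut the fingers and move to behind the yellow face.

```bash
cat > d.py <<'E'
import sys; from h import *
from scipy.spatial.transform import Rotation as Ro
a=[float(x) for x in sys.argv[1:]]; s=r.sense()
R=Ro.from_euler("xyz",s["tcp_rot"],degrees=True); T=Ro.from_euler("xyz",[180,0,a[3]],degrees=True)
print("tool shift m",(R.inv().apply(np.array(a[:3])-s["tool_pos"])/1000).round(4),"rotvec",(R.inv()*T).as_rotvec().round(3),"F",np.round(s["ft_force"],1),"pos",np.round(s["tool_pos"],1),"t",s["time"])
E
python3 -m jog '[-0.042,-0.04,0,0,0,-0.025, -0.084,-0.08,0,0,0,-0.05, -0.126,-0.12,0,0,0,-0.075, -0.168,-0.16,0,0,0,-0.1, -0.21,-0.2,0,0,0,-0.125, -0.252,-0.24,0,0,0,-0.15, -0.294,-0.28,0,0,0,-0.175, -0.336,-0.32,0,0,0,-0.195]' -1 40
python3 d.py 533 -94 120 170.5
```

```text
time: 1.9
tool_pos: [413.8, 141.7, 231.7]
tcp_rot: [180.0, 0.1, 170.6]
ft_force: [0.8, 0.2, -0.4]
finger_gap: -0.2
grip_force: 0.0
tool shift m [-0.1561 -0.2129  0.1118] rotvec [0.001 0.001 0.001] F [ 0.8  0.2 -0.4] pos [413.8 141.7 231.7] t 1.9
```

```bash
python3 -m jog '[-0.03,-0.042,0,0,0,0, -0.06,-0.084,0,0,0,0, -0.09,-0.126,0.02,0,0,0, -0.12,-0.168,0.05,0,0,0, -0.156,-0.213,0.08,0,0,0, -0.156,-0.213,0.11,0,0,0, -0.156,-0.213,0.11,0,0,0]'
cat > b.py <<'E'
from h import *
for c in ("wrist",):
    s=r.snapshot(c); save(s,"w1")
    for t in ("yellow_cover","yellow_inlet"):
        for o in r.outline_of(s,t)[:1]:
            v,u=np.nonzero(o["region"]&(s["range_z"]>0)); p=pts(s,np.c_[u,v]); zt=np.percentile(p[:,2],90); q=p[abs(p[:,2]-zt)<4]
            print(t,o["score"],o["bbox"],zt,q.mean(0).round(1),cv2.minAreaRect(q[:,:2].astype(np.float32)))
E
python3 b.py; python3 d.py 533 -94 40 170.5
```

```text
time: 2.78
tool_pos: [529.6, -92.4, 118.3]
tcp_rot: [180.0, -0.4, 170.4]
ft_force: [0.1, 0.3, 0.6]
finger_gap: -0.4
grip_force: 0.0
yellow_cover 0.97 [369.7, 146.5, 526.0, 288.4] 53.80541820376453 [543.3 -13.7  53. ] ((546.7463989257812, -13.418697357177734), (94.96952819824219, 95.28477478027344), 80.69351959228516)
yellow_inlet 0.69 [75.7, 0.0, 190.5, 13.9] 23.820853423614654 [ 374.4 -208.7   23.5] ((374.3898620605469, -207.24974060058594), (30.087276458740234, 1.8132661581039429), 82.90483093261719)
tool shift m [-0.0006 -0.0018  0.0829] rotvec [-0.     0.002  0.001] F [-0.7  0.1 -0.2] pos [532.6 -92.1 122.9] t 2.925
```

View pics/w1.png

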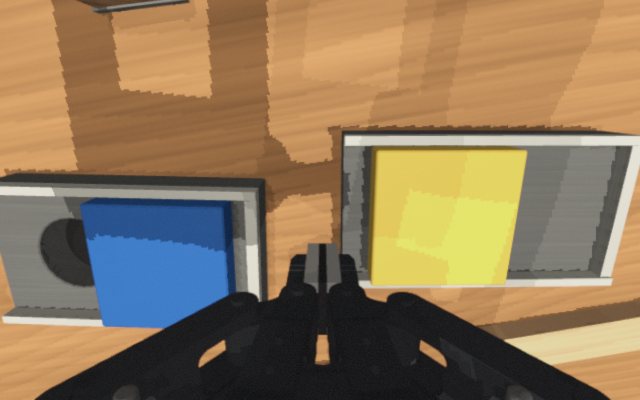

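The wrist view confirms the yellow cover is closed, at (447,217) with the end strip on the right. The tips at (323,255) are on the face's centreline, clear of the blue strip at (255,235). I go down to half the face's height and advance.

```bash
python3 -m jog '[0,0,0.03,0,0,0, 0,0,0.06,0,0,0, 0,0,0.08,0,0,0, 0,0,0.08,0,0,0, 0,0,0.081,0,0,0, 0,0.01,0.081,0,0,0, 0,0.02,0.081,0,0,0, 0,0.03,0.081,0,0,0]'; python3 -m jog '[0,0.01,0,0,0,0, 0,0.02,0,0,0,0, 0,0.03,0,0,0,0, 0,0.03,0,0,0,0]'; python3 d.py 552.5 25 40 170.5
```

```text
time: 3.92
tool_pos: [537.7, -62.6, 41.2]
tcp_rot: [-180.0, 0.1, 170.5]
ft_force: [-0.2, -4.5, 3.9]
finger_gap: 0.1
grip_force: 1.9
time: 4.42
tool_pos: [541.5, -32.0, 39.9]
tcp_rot: [180.0, -0.1, 170.6]
ft_force: [-1.1, -0.2, 0.1]
finger_gap: 0.3
grip_force: 0.0
tool shift m [-0.0015  0.058  -0.0001] rotvec [ 0.001 -0.001  0.001] F [-1.1 -0.2  0.1] pos [541.5 -32.   39.9] t 4.425
```

```bash
python3 -m jog '[0,0.008,0,0,0,0, 0,0.016,0,0,0,0, 0,0.024,0,0,0,0, 0,0.03,0,0,0,0, 0,0.034,0,0,0,0]'; for i in 1; do :; done; python3 -m jog '[0,0.002,0,0,0,0, 0,0.004,0,0,0,0]'
python3 - <<'E'
from h import *
s=r.snapshot("top"); save(s,"top2")
for o in r.outline_of(s,"yellow_cover")[:1]:
    v,u=np.nonzero(o["region"]&(s["range_z"]>0)); p=pts(s,np.c_[u,v]); q=p[abs(p[:,2]-55)<4]
    print(o["score"],q.mean(0),cv2.minAreaRect(q[:,:2].astype(np.float32)))
E
```

```text
time: 5.05
tool_pos: [546.8, 0.3, 39.8]
tcp_rot: [-179.9, -0.1, 170.5]
ft_force: [-5.8, -16.1, -0.7]
finger_gap: 0.1
grip_force: 8.7
time: 5.3
tool_pos: [546.8, 0.6, 39.8]
tcp_rot: [-179.6, -0.1, 170.5]
ft_force: [-8.9, -26.1, 1.5]
finger_gap: 0.3
grip_force: 14.1
0.78 [530.01508225  59.15173478  53.90763104] ((530.6290893554688, 52.83361053466797), (73.9782943725586, 43.204925537109375), 78.52902221679688)
```

The force rose with no more travel, so it is probably against its end. I back off, lift and check.

```bash
python3 -m jog '[0,-0.01,0,0,0,0, 0,-0.025,0,0,0,0, 0,-0.03,-0.03,0,0,0, 0,-0.03,-0.08,0,0,0, 0,-0.03,-0.13,0,0,0, 0,-0.03,-0.13,0,0,0]'; sed -i 's/"w1"/"w2"/' b.py; python3 b.py; python3 d.py 415 363 160 170.5
```

```text
time: 6.15
tool_pos: [546.8, -26.0, 176.4]
tcp_rot: [180.0, 0.6, 170.5]
ft_force: [0.5, -0.1, 0.0]
finger_gap: -0.1
grip_force: 0.0
yellow_cover 0.59 [366.9, 125.2, 491.2, 242.7] 53.87561602765791 [555.7  59.2  53. ] ((558.6144409179688, 59.234901428222656), (94.58130645751953, 95.04329681396484), 80.77588653564453)
yellow_inlet 0.75 [253.4, 114.3, 504.5, 244.8] 53.513828333368714 [555.8  59.3  53. ] ((558.6670532226562, 59.46440887451172), (95.00577545166016, 95.1600341796875), 80.71812438964844)
tool shift m [0.1902 0.362  0.0099] rotvec [ 0. -0.  0.] F [ 0.5 -0.1 -1.7] pos [542.9 -25.4 169.7] t 6.3
```

View pics/w2.png

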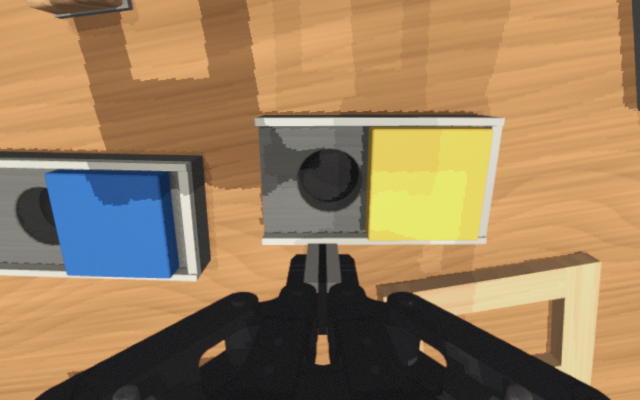

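The mouth is uncovered at (329,179) and the yellow cover reaches the end strip at about (494,185). I check the opening numerically against the inlet's end.

```bash
python3 - <<'E'
from h import *
s=r.snapshot("wrist"); d=np.array([np.cos(np.radians(80.7)),np.sin(np.radians(80.7))])
# profile along cover row near the middle, from the range image
c=np.array([558.6,59.3])
v,u=np.mgrid[60:300,200:560]; uv=np.c_[u.ravel(),v.ravel()]
uv=uv[s["range_z"][uv[:,1],uv[:,0]]>0]; p=pts(s,uv); l=(p[:,:2]-c)@d; w=(p[:,:2]-c)@np.array([d[1],-d[0]])
k=abs(w-15)<10
for a in list(range(-160,-130,3))+list(range(-60,-40,3))+list(range(38,80,2)):
    q=k&(abs(l-a)<1.2); print(a,p[q,2].mean().round(1) if q.any() else None,end="; ")
g=cv2.cvtColor(s["pixels"],cv2.COLOR_RGB2GRAY)[uv[:,1],uv[:,0]]
m=k&(g<45)&(abs(p[:,2]-28)<6)|(k&(p[:,2]<24)&(l<-60)&(l>-125)); print("mouth",l[m].min() if m.any() else None,l[m].max() if m.any() else None,m.sum())
E
python3 d.py 415.5 363 160 170.5
```

```text
-160 0.1; -157 0.2; -154 0.1; -151 0.1; -148 0.2; -145 -0.0; -142 None; -139 30.0; -136 30.2; -133 30.2; -60 11.5; -57 13.4; -54 18.7; -51 27.1; -48 37.5; -45 53.2; -42 53.0; 38 53.1; 40 53.1; 42 53.0; 44 53.0; 46 52.8; 48 52.2; 50 None; 52 41.5; 54 40.4; 56 40.0; 58 40.0; 60 39.9; 62 None; 64 None; 66 None; 68 None; 70 None; 72 None; 74 None; 76 None; 78 None; mouth -107.34557666718048 -51.850369247872585 1080
tool shift m [0.1891 0.3621 0.0094] rotvec [ 0.    -0.002  0.   ] F [-0.4 -0.6 -0.6] pos [542.3 -25.3 168.9] t 6.35
```

Near end at -140 mm gives the cover's centre at inlet y = +40, so it is fully open. Now to the green button.

```bash
python3 -m jog '[0.027,0.052,0,0,0,0, 0.054,0.104,0,0,0,0, 0.081,0.155,0,0,0,0, 0.108,0.207,0,0,0,0, 0.135,0.259,0,0,0,0, 0.162,0.31,0,0,0,0, 0.189,0.362,0.009,0,0,0, 0.189,0.362,0.009,0,0,0]'
python3 - <<'E'
from h import *
s=r.snapshot("wrist"); save(s,"w3")
for t in ("green","red","white","black","panel"):
    for o in r.outline_of(s,t)[:1]:
        v,u=np.nonzero(o["region"]&(s["range_z"]>0)); p=pts(s,np.c_[u,v]); zt=np.percentile(p[:,2],80); q=p[abs(p[:,2]-zt)<3]
        print(t,round(o["score"],2),np.round(o["bbox"]),zt.round(1),cv2.minAreaRect(q[:,:2].astype(np.float32)))
E
python3 d.py 415 363 80 170.5
```

```text
time: 7.35
tool_pos: [413.2, 365.4, 158.4]
tcp_rot: [-179.9, -0.2, 170.8]
ft_force: [-0.4, -0.7, -0.5]
finger_gap: 0.2
grip_force: 0.0
green 0.76 [299. 180. 344. 228.] 74.5 ((412.88763427734375, 363.4491882324219), (30.13477325439453, 30.927736282348633), 26.304548263549805)
red 0.86 [252. 283. 281. 300.] 73.9 ((475.97369384765625, 310.4736022949219), (9.058063507080078, 18.007322311401367), 7.39605712890625)
white 0.78 [212. 206. 258. 252.] 74.5 ((421.9408874511719, 298.01470947265625), (31.10759162902832, 30.081871032714844), 79.99212646484375)
black 0.64 [357. 267. 367. 287.] 74.3 ((474.34246826171875, 385.4120788574219), (14.840516090393066, 4.210624694824219), 4.51986837387085)
panel 0.96 [174. 126. 399. 303.] 50.6 ((448.2499084472656, 334.91339111328125), (145.33677673339844, 149.52603149414062), 7.741647720336914)
tool shift m [0.0022 0.001  0.0811] rotvec [-0.    -0.    -0.002] F [ 0.3  0.8 -0.2] pos [417.  361.7 161.1] t 7.65
```

View pics/w3.png

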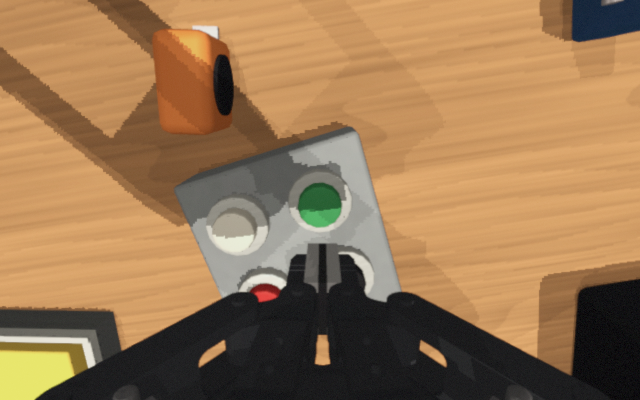

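Green is at (320,205) in the wrist view, measured (413 to 415, 363, 74), which agrees with the earlier views. I go down to just above it, then press about 7.5 mm.

```bash
python3 -m jog '[0.003,0.001,0.03,0,0,0, 0.003,0.001,0.06,0,0,0, 0.003,0.001,0.08,0,0,0, 0.003,0.001,0.08,0,0,0, 0.003,0.001,0.08,0,0,0]'; python3 d.py 414 363 67 170.5
```

```text
time: 8.28
tool_pos: [414.5, 364.6, 82.5]
tcp_rot: [179.9, 0.1, 170.5]
ft_force: [1.1, 0.2, -0.4]
finger_gap: -0.2
grip_force: 0.0
tool shift m [ 0.0003 -0.0016  0.0155] rotvec [ 0.001  0.001 -0.001] F [ 1.1  0.2 -0.4] pos [414.5 364.6  82.5] t 8.275
```

```bash
python3 -m jog '[0,-0.001,0.004,0,0,0, 0,-0.001,0.008,0,0,0, 0,-0.001,0.01,0,0,0, 0,-0.001,0.012,0,0,0, 0,-0.001,0.012,0,0,0, 0,-0.001,0.012,0,0,0]'
```

```text
time: 9.02
tool_pos: [413.8, 363.6, 69.7]
tcp_rot: [180.0, 0.0, 170.5]
ft_force: [1.5, -0.7, 3.7]
finger_gap: 0.2
grip_force: 1.6
```

```bash
python3 -m jog '[0,0,0.0015,0,0,0, 0,0,0.003,0,0,0, 0,0,0.003,0,0,0, 0,0,0.003,0,0,0]'
```

```text
time: 9.52
tool_pos: [413.8, 363.6, 66.6]
tcp_rot: [180.0, 0.0, 170.5]
ft_force: [1.7, 1.4, 3.8]
finger_gap: -0.1
grip_force: 2.3
```

```bash
python3 -m jog '[0,0,0.0008,0,0,0, 0,0,0.0008,0,0,0]'; python3 -m jog '[0,0,-0.006,0,0,0, 0,0,-0.015,0,0,0, 0,0,-0.05,0,0,0, 0,0,-0.1,0,0,0, 0,0,-0.12,0,0,0, 0,0,-0.12,0,0,0, 0,0,-0.12,0,0,0]'
python3 - <<'E'
from h import *
s=r.snapshot("wrist")
for t in ("green","white"):
    for o in r.outline_of(s,t)[:1]:
        v,u=np.nonzero(o["region"]&(s["range_z"]>0)); p=pts(s,np.c_[u,v]); print(t,np.percentile(p[:,2],80).round(1))
s=r.snapshot("top"); save(s,"top3")
E
```

```text
time: 9.78
tool_pos: [413.9, 363.6, 66.0]
tcp_rot: [180.0, 0.0, 170.5]
ft_force: [1.7, 1.0, 6.9]
finger_gap: 0.0
grip_force: 3.7
time: 10.65
tool_pos: [412.4, 362.6, 183.3]
tcp_rot: [-179.9, -0.1, 170.5]
ft_force: [0.7, 0.1, -0.3]
finger_gap: 0.1
grip_force: 0.0
green 74.5
white 74.6
```

View pics/top3.png

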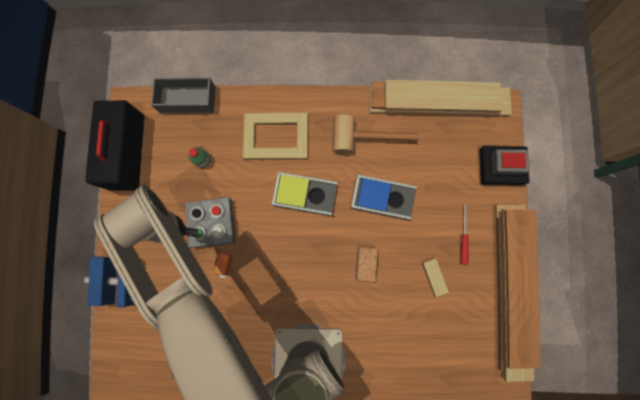

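The top view shows the yellow cover open at (292,190) with its mouth bare at (317,196). Blue at (374,193) and the loose things are where they were, and the green button is back up at z 74.

```bash
python3 -c "
from bench import r
print(r.hand_in())"
```

```text
the job is handed in; nothing more can be done
None
```

The yellow cover is fully open with its suction mouth bare, the green button was pressed to its stop and sprang back up, the arm is withdrawn with nothing else moved, and the job was handed in at about 11 s.

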